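# Un-nest and sort bisque ware on the decorating bench

## Robot

A 7-joint arm with a two-finger parallel gripper is mounted at the origin on the work surface. World frame = base frame: x ahead of the robot, y to its left, z up, the work surface at z = 0. Lengths are in m, angles in rad, forces in N, time in s.
With the tool pointing down it reaches from about 0.425 to 0.95 m from the base axis. Payload 16.7 kg.
Tool frame: the origin (TCP) lies on the centre line of the jaws, within the pads' length; the fingertips stand 14 mm ahead of it and the grasp point (between the pads) lies 5 mm behind it; z points along the fingers, y is the line along which they close (so a half turn about z gives the same grasp; the last joint's range is limited). The gripper opens to 94 mm and grips with 3 to 60 N. Pads are 16 mm wide; open, the fingers measure 119 mm over their backs; the gripper's body (75 mm by 177 mm) begins 78 mm behind the grasp point.
Start: joints at [-1.363, 0.426, 0.074, 1.606, -0.034, 1.111, -0.067], TCP at [0.236, 0.632, 0.219] pointing down, gripper open.
Joint ranges: [-2.85, 2.85], [-0.5, 2.14], [-1.23, 1.37], [0.21, 2.46], [-1.02, 4.16], [0.16, 2.05], [-2.73, 2.73]. Speed limits (rad/s): [1.89, 1.89, 2.39, 2.39, 3.01, 3.01, 3.01].

## Interface

Orientations are given as a unit quaternion [x, y, z, w].
In Python, from plant import bot gives the robot as it stands.
- The arm moves only by the tool play_rows, never from a script. Its argument "steps" is a list of rows, each an object of numbers: "tx", "ty", "tz": the shift along the tool's x, y, z scaled (see below); "ax", "ay", "az": the turn, a rotation vector about the tool's x, y, z scaled (see below). A call has 1 to 20 rows; each row is the pose to reach, as a shift and turn from the pose commanded when the call began, along the tool's axes at that moment; what a row does not reach only later rows make up. The controller multiplies each number of a shift by 50 cm and each number of a turn by pi/4 rad. A row lasts 1/8 s, in which the tool goes at most 62.5 mm and 10.7 degrees, less where a joint would pass 70% of its speed; a pose out of reach is approached as far as the arm can. A call with a number of a shift or a turn outside -1 to 1 is refused whole. A call with a gripper value outside its range is refused whole. "hand" is the opening, from 0 (shut) to 1 (fully open), set as the call begins (left out, the last holds). The fingers move at their own pace and stop on an object; the grip force is fixed at half the most. Time passes only in rows, so rows that repeat a pose let the fingers close. It gives the time, the measured TCP pose, the force, the opening and the grip force at its end, in the units of the state.
- bot.state(): the state, without advancing time (a new reading comes with each control period).
- bot.read_camera(name): name is "scene" or "top" or "wrist"; returns the picture (384x512x3 uint8, blue, green, red); there is no depth.
- bot.camera_model(name): a dict with "fx", "fy", "cx", "cy" (pixels), "origin" and "rotation" of the camera in the world. Camera axes: x right, y down, z forward; pixel columns grow to the right and rows downward; lengths in m; the calibration is good to about 2 mm. A picture is of the moment at which its call begins: read the wrist's pose just before it. camera_model takes no time and is no camera call; for the wrist camera it gives the pose at the moment of the call.
- bot.sign_off(): hands the job in; it is judged then, once.
Trained networks look in the newest picture that a camera, given by its name, has taken for a name from the list of things; names that differ only in an ending like _2 or _b are one class to them, and where a whole thing is asked for, a point or a joint stands for the part that bears it (a point fixed in the world has none). Each returns a list of dicts, best first, with "confidence" (0 to 1); they miss things now and then, are a little off and sometimes report something else, mostly with a low value. They report only what shows in the picture. A call takes as long as a camera call. They do not tell look-alikes from the thing itself.
- bot.search_frame(query, camera): "rect" ([left, top, right, bottom] in pixels, round what is visible of it).
The state is a dict: "time_s": time; "q": joint angles; "qd": joint speeds; "effort": joint torques, N m; "tool_pos": TCP position; "tcp_rot": TCP orientation; "ft_force": force on the tool from outside, world axes, zero at the start; "torque": the same for the moment, N m; "gripper_width": opening from 0.0 (shut) to 1.0 (fully open); "grasp_force": force on a finger pad.
Only numpy, scipy, OpenCV 4.12 (cv2) and the standard library are available. Lean on these libraries where they do the work, as an engineer would, in place of code of your own. Each camera call takes 0.05 s, during which the arm holds its last target. There are 200 camera calls.

## Task

Sort the unglazed ware on the decorating bench into its plywood trays: the wide cup into the round tray, the two small beakers (one is still nested in the cup: pull it out) into the two-bay tray, one standing in each bay, and the flat tile lying flat and lengthwise on the board between its two end stops. All pots stay upright, and nothing may be dropped: set each piece down gently and let go. Leave the white palette and the jar of glaze where they are.

Things in the scene. Friction and masses are not known exactly. Their poses are not given: they have to be found in the camera images.
- cup_mid (a point): Wide unglazed cream cup without handle, open at the top: 66 mm across at the rim, 62 mm at the foot, 48 mm tall, wall 4 mm, floor 5 mm thick, about 100 g. The point is on its axis, half-way up (24 mm above its foot); z is its axis, pointing up. At the start beaker_a stands loosely inside it. All pieces and trays stand on the bench top (z = 0), at shuffled places.
- beaker_a_mid (a point): Small unglazed cream beaker, open at the top, round and slightly tapered: 40 mm across at the rim, 36 mm at the foot, 76 mm tall, wall 4 mm, about 70 g. The point is on its axis, half-way up (38 mm above its foot); z is its axis, pointing up. At the start it stands loosely on the inner floor of the wide cup, sticking out 33 mm above the cup's rim.
- beaker_b_mid (a point): Small unglazed cream beaker, open at the top, round and slightly tapered: 40 mm across at the rim, 36 mm at the foot, 76 mm tall, wall 4 mm, about 70 g. The point is on its axis, half-way up (38 mm above its foot); z is its axis, pointing up. Same kind as beaker_a, but standing free on the bench.
- tile_mid (a point): Flat oblong unglazed cream test tile, 72 mm (its x) by 44 mm (its y) and 12 mm thick, with a dark dot at one end, about 70 g, lying on the bench. The point is its centre, 6 mm above its underside; z up.
- cup_tray: Round plywood tray for the wide cup, fixed to the bench: 104 mm outside, 94 mm inside, floor 6 mm thick, rim 14 mm above the bench. Origin at the centre of its underside, z up.
- beaker_tray: Oblong plywood tray with two equal bays for the beakers, fixed to the bench: 74 mm (its x) by 143 mm (its y), floor 6 mm thick, rims and the middle divider 5 mm thick and 14 mm above the bench. The bays lie side by side along its y, centred at y = +34.5 mm and y = -34.5 mm, x = 0; each is 64 mm by 64 mm inside. Origin at the centre of its underside, z up.
- tile_board: Plywood board for the tile, fixed to the bench: 118 mm (its x) by 70 mm (its y), 8 mm thick, with an end stop 8 mm wide across each short end, 16 mm above the bench and 102 mm apart inside; its long sides are open. The tile's 72 mm side goes along the board's x. Origin at the centre of its underside, z up.
- palette: Heavy white square ceramic palette with a paint-stained well, 120 x 120 x 36 mm, loose at the side of the work; a bystander to leave alone. Origin at the centre of its underside.
- jar: Brown closed glaze jar with a white cap, 64 mm across, 80 mm tall, loose at the side of the work; a bystander to leave alone. Origin at the centre of its underside.
There are look-alikes about, which are no part of the job. What is shaped like the beaker_tray but grey or pink is not meant. Several things look just like the part that bears tile_mid: the one meant starts nearest to the robot's base.

How it is judged:
By the outcome, as a careful person would: the job done as asked, in the order asked, and still so for the second after the job is handed in, with the robot touching nothing.
It also fails if it takes over 104 s, if anything falls off the work surface, if the arm or the gripper's body presses on something with over 40 N, if the wrist force passes 120 N, or if a joint passes its speed limit or range.

## Working session

There is one attempt and no reset: what is moved stays moved. The work goes in short steps, Python scripts to look and compute and a tool call to move; the robot and the scene stay as the last step left them, time stands still between calls to the robot, and variables do not carry over. Pictures are saved under pics/ and viewed, at most 14 in all, crops included, and the job is handed in when it is done.

Besides the shell and the picture viewer there is one more tool, called after "Call:" by a JSON object that holds its "name" and its "arguments", one argument or row to a line. play_rows: Moves the arm, as the interface text tells. Its arguments: {"type":"object","properties":{"steps":{"type":"array","items":{"type":"object","properties":{"tx":{"type":"number"},"ty":{"type":"number"},"tz":{"type":"number"},"ax":{"type":"number"},"ay":{"type":"number"},"az":{"type":"number"}}}},"hand":{"type":"number"}},"required":["steps"]}

```bash
mkdir -p pics; ls; cat > h.py <<'E'
from plant import bot
import numpy as np, cv2
def cm(n):
    m=bot.camera_model(n); return m,np.array(m["origin"]),np.array(m["rotation"])
def ray(n,u,v,z):
    m,o,R=cm(n); 
    if R.shape!=(3,3):
        from scipy.spatial.transform import Rotation as Q; R=Q.from_quat(R).as_matrix()
    d=R@np.array([(u-m["cx"])/m["fx"],(v-m["cy"])/m["fy"],1]); t=(z-o[2])/d[2]; return (o+t*d)
E
python3 - <<'E'
from h import *
s=bot.state();print(s["time_s"],s["tool_pos"],s["tcp_rot"],s["gripper_width"])
for n in ("top","scene"):
    im=bot.read_camera(n);cv2.imwrite(f"pics/{n}0.png",im);print(n,bot.camera_model(n))
    if n=="top":
        for q in ["cup_mid","beaker_a_mid","tile_mid","cup_tray","beaker_tray","tile_board","palette","jar"]:
            for r in bot.search_frame(q,n):
                a=r["rect"];c=((a[0]+a[2])/2,(a[1]+a[3])/2);print(q,round(r["confidence"],2),np.round(a),np.round(ray(n,*c,0.01),3))
E
```

```text
pics
0.0 [0.23566585 0.6320929  0.21877936] [ 1.77465760e-01  9.84126773e-01 -6.29618872e-04 -4.06140547e-05] 1.001264742666806
top {'fx': 402.5073864678162, 'fy': 402.5073864678162, 'cx': 252.94940964031986, 'cy': 190.25868166170662, 'origin': array([0.42108492, 0.01724552, 1.36323626]), 'rotation': array([-0.70576633,  0.70768869, -0.0281281 ,  0.01671588])}
cup_mid 0.45 [176. 195. 197. 215.] [0.457 0.219 0.01 ]
beaker_a_mid 0.5 [181. 200. 190. 213.] [0.453 0.221 0.01 ]
beaker_a_mid 0.28 [285. 135. 325. 162.] [ 0.65  -0.182  0.01 ]
tile_mid 0.67 [214. 116. 232. 140.] [0.718 0.096 0.01 ]
tile_mid 0.64 [240. 140. 261. 165.] [0.635 0.003 0.01 ]
cup_tray 0.95 [237. 192. 272. 225.] [ 0.445 -0.01   0.01 ]
cup_tray 0.46 [239. 143. 265. 164.] [ 0.633 -0.001  0.01 ]
beaker_tray 0.76 [303. 245. 350. 273.] [ 0.275 -0.25   0.01 ]
beaker_tray 0.75 [285. 137. 325. 160.] [ 0.65  -0.182  0.01 ]
beaker_tray 0.69 [341. 118. 392. 150.] [ 0.698 -0.393  0.01 ]
tile_board 0.63 [176. 145. 205. 178.] [0.605 0.206 0.01 ]
palette 0.94 [353. 166. 393. 202.] [ 0.528 -0.413  0.01 ]
palette 0.29 [178. 141. 203. 178.] [0.612 0.206 0.01 ]
jar 0.85 [109. 180. 134. 199.] [0.511 0.436 0.01 ]
scene {'fx': 419.8318765296373, 'fy': 419.8318765296373, 'cx': 249.27238836999356, 'cy': 186.17592987548738, 'origin': array([0.82080472, 0.62179322, 1.02274601]), 'rotation': array([ 0.22623689,  0.92142524, -0.30723856, -0.07346338])}
```

```bash
python3 - <<'E'
from h import *
im=cv2.imread("pics/top0.png");cv2.imwrite("pics/top0c.png",cv2.resize(im[90:290,90:400],None,fx=2.55,fy=2.55,interpolation=cv2.INTER_CUBIC))
E
```

```text
(no output)
```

View pics/top0c.png

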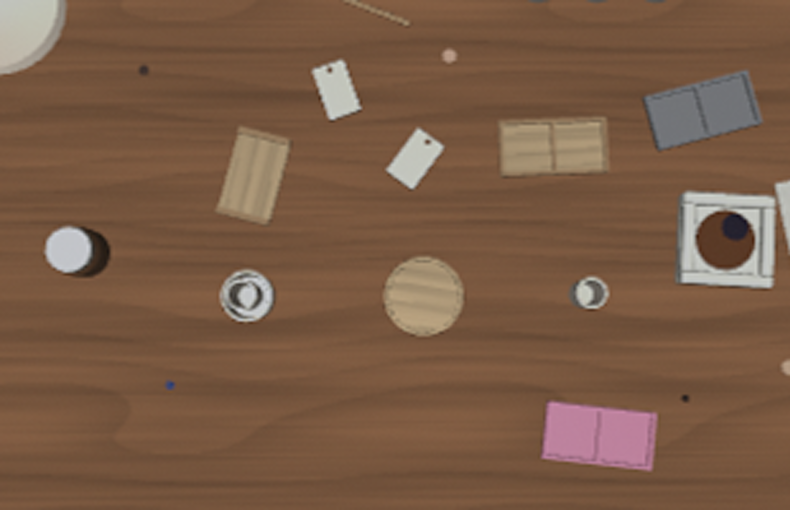

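View pics/scene0.png

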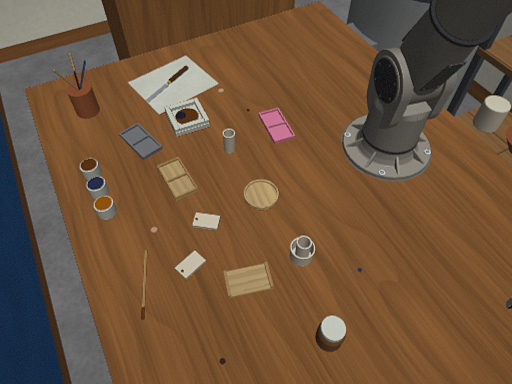

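The top view shows:
- Cup with nested beaker at px (187,206), round tray (256,206), free beaker (322,205), board (189,159).
- **Tile candidates:** (253,152), r≈0.635, and (222,128), r≈0.72. The first is meant because it is nearer the base.
- **Two-bay tray candidates:** plywood (307,147), grey (366,134), pink (326,260). The plywood one is meant.

I'll measure these and confirm them in one crop.

```bash
python3 - <<'E'
from h import *
im=cv2.imread("pics/top0.png");K=6
def seg(name,u,v,r,z,kind):
    c=cv2.resize(im[v-r:v+r,u-r:u+r],None,fx=K,fy=K,interpolation=cv2.INTER_CUBIC)
    lab=cv2.cvtColor(c,cv2.COLOR_BGR2LAB).astype(np.float32)
    bg=np.median(np.concatenate([lab[:8].reshape(-1,3),lab[-8:].reshape(-1,3)]),0)
    m=(np.linalg.norm(lab-bg,axis=2)>(38 if kind=='w' else 22)).astype(np.uint8)
    m=cv2.morphologyEx(m,cv2.MORPH_CLOSE,np.ones((9,9)));m=cv2.morphologyEx(m,cv2.MORPH_OPEN,np.ones((13,13)))
    cs,_=cv2.findContours(m,0,2);b=max(cs,key=cv2.contourArea)
    P=np.array([ray("top",(p[0]+.5)/K-.5+u-r,(p[1]+.5)/K-.5+v-r,z)[:2] for p in b[:,0]],np.float32)
    (cx,cy),(w,h),a=cv2.minAreaRect(P*1000);
    if w<h: w,h,a=h,w,a+90
    print(name,np.round([cx,cy,w,h],1),"long axis deg",round((a+90)%180-90,1),"encl",np.round(cv2.minEnclosingCircle(P*1000),1) if 0 else cv2.minEnclosingCircle(P*1000))
    cv2.drawContours(c,[b],-1,(0,0,255),1);return cv2.resize(c,(240,240))
o=[seg("tile",253,152,20,.012,'w'),seg("btray",307,147,26,.014,'p'),seg("board",189,159,24,.012,'p'),seg("ctray",256,206,22,.014,'p'),seg("cup",187,206,17,.048,'w'),seg("bk_b",322,205,15,.076,'w')]
cv2.imwrite("pics/m1.png",np.vstack([np.hstack(o[:3]),np.hstack(o[3:])]))
E
```

```text
tile [637.5  -3.2  73.7  46.1] long axis deg -36.6 encl ((637.5189208984375, -3.3787841796875), 40.47566604614258)
btray [ 654.1 -188.   144.1   73.8] long axis deg -87.8 encl ((654.2432861328125, -188.27792358398438), 79.0209732055664)
board [615.1 210.  119.3  73.4] long axis deg -14.9 encl ((615.3898315429688, 211.63323974609375), 67.0791244506836)
ctray [454.9 -13.1 104.5 103.9] long axis deg 89.8 encl ((453.6170959472656, -13.991562843322754), 53.81385040283203)
cup [455.1 213.4  66.4  66.3] long axis deg -44.9 encl ((455.1907653808594, 213.81448364257812), 33.97660827636719)
bk_b [ 455.8 -215.3   35.3   22. ] long axis deg -0.8 encl ((455.8116455078125, -216.91412353515625), 18.447126388549805)
```

View pics/m1.png

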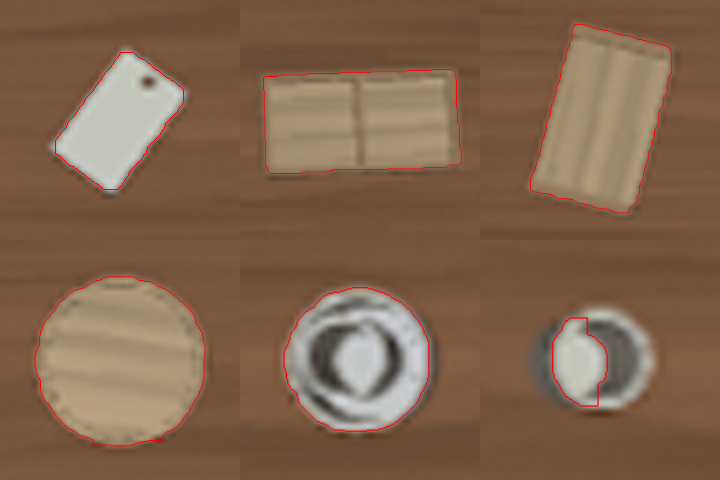

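The crop confirms the targets. The tile with its dot is at (637,-3), the plywood tray, board and round tray fit their stated sizes, and the nested beaker sits near the cup's axis.

```bash
cat >> h.py <<'E'
from scipy.spatial.transform import Rotation as Q
def go(*tg):
    """tg: (x,y,z,yaw_deg of tool y); prints units from the current pose"""
    s=bot.state();R=Q.from_quat(s["tcp_rot"]);p=np.array(s["tool_pos"])
    y=R.as_matrix()[:,1];yaw=np.degrees(np.arctan2(y[1],y[0]))
    print("t",round(s["time_s"],2),"p",np.round(p,4),"yaw",round(yaw,2),"F",np.round(s["ft_force"],1),"w",round(s["gripper_width"],3),"g",round(s["grasp_force"],1),"q",np.round(s["q"],2))
    for x,yy,z,w in tg:
        sh=R.inv().apply(np.array([x,yy,z])-p)/.5
        yr=np.radians(w);c,d=np.cos(yr),np.sin(yr)
        # tool y=(c,d,0), z=(0,0,-1), x=y cross z
        G=Q.from_matrix(np.array([[-d,c,0],[c,d,0],[0,0,-1]]).T)
        rv=(R.inv()*G).as_rotvec()/(np.pi/4)
        print((x,yy,z,w),"t",np.round(sh,4),"a",np.round(rv,4))
E
python3 - <<'E'
from h import *
a=ray("top",186.6,205.6,.081);b=ray("top",321.9,204.3,.076);print(a,b)
go((a[0],a[1],.15,25),(a[0],a[1],.15,0))
E
```

```text
[0.45414404 0.20734014 0.081     ] [ 0.45721857 -0.2246556   0.076     ]
t 0.5 p [0.2358 0.6325 0.2195] yaw 69.56 F [ 0.3 -0.4  0.1] w 1.0 g 0.0 q [-1.36  0.43  0.07  1.61 -0.03  1.11 -0.07]
(np.float64(0.4541440403858148), np.float64(0.2073401385163922), 0.15, 25) t [-0.7062 -0.6441  0.1389] a [-0.     -0.      0.9901]
(np.float64(0.4541440403858148), np.float64(0.2073401385163922), 0.15, 0) t [-0.7062 -0.6441  0.1389] a [-1.0000e-04  0.0000e+00  1.5457e+00]
```

Call:
{"name": "play_rows", "arguments": {
  "steps": [
    {"tx":-0.35,"ty":-0.32,"tz":0,"az":0.5},
    {"tx":-0.706,"ty":-0.644,"tz":0.12,"az":1.0},
    {"tx":-0.706,"ty":-0.644,"tz":0.139,"az":1.0},
    {"tx":-0.706,"ty":-0.644,"tz":0.139,"az":1.0},
    {"tx":-0.706,"ty":-0.644,"tz":0.139,"az":1.0},
    {"tx":-0.706,"ty":-0.644,"tz":0.139,"az":1.0},
    {"tx":-0.706,"ty":-0.644,"tz":0.139,"az":1.0},
    {"tx":-0.706,"ty":-0.644,"tz":0.139,"az":1.0},
    {"tx":-0.706,"ty":-0.644,"tz":0.139,"az":1.0},
    {"tx":-0.706,"ty":-0.644,"tz":0.139,"az":1.0},
    {"tx":-0.706,"ty":-0.644,"tz":0.139,"az":1.0}
  ],
  "hand": 1
}}

```text
$.steps[0]: bad value
```

```bash
python3 - <<'E'
from h import *
go((.4541,.2073,.068,0))
im=bot.read_camera("wrist");cv2.imwrite("pics/w1.png",im)
for z in (.081,.048):
    m,o,R=cm("wrist");R=Q.from_quat(R).as_matrix()
    c=R.T@(np.array([.4541,.2073,z])-o) if z==.081 else R.T@(np.array([.4551,.2136,z])-o)
    print(m["fx"]*c[0]/c[2]+m["cx"],m["fy"]*c[1]/c[2]+m["cy"],c[2])
E
```

```text
t 0.5 p [0.2358 0.6325 0.2195] yaw 69.56 F [ 0.3 -0.4  0.1] w 1.0 g 0.0 q [-1.36  0.43  0.07  1.61 -0.03  1.11 -0.07]
(0.4541, 0.2073, 0.068, 0) t [-0.7062 -0.6442  0.3029] a [-1.0000e-04  0.0000e+00  1.5457e+00]
18.23522924862354 439.30412353218543 0.4061237796092089
39.40066679285769 414.93068940018907 0.43763104423536303
```

View pics/w1.png

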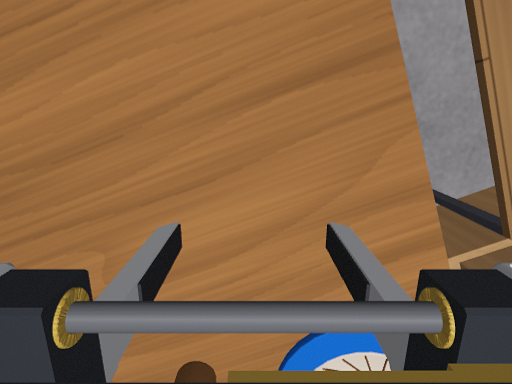

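The move was refused, so the wrist picture shows only empty bench and the fingers at (170,240) and (335,240). I'll retry with all six keys.

Call:
{"name": "play_rows", "arguments": {
  "steps": [
    {"tx":-0.1,"ty":-0.09,"tz":0.02,"ax":0.0,"ay":0.0,"az":0.2},
    {"tx":-0.2,"ty":-0.18,"tz":0.04,"ax":0.0,"ay":0.0,"az":0.4},
    {"tx":-0.706,"ty":-0.644,"tz":0.139,"ax":0.0,"ay":0.0,"az":1.0},
    {"tx":-0.706,"ty":-0.644,"tz":0.139,"ax":0.0,"ay":0.0,"az":1.0},
    {"tx":-0.706,"ty":-0.644,"tz":0.139,"ax":0.0,"ay":0.0,"az":1.0},
    {"tx":-0.706,"ty":-0.644,"tz":0.139,"ax":0.0,"ay":0.0,"az":1.0},
    {"tx":-0.706,"ty":-0.644,"tz":0.139,"ax":0.0,"ay":0.0,"az":1.0},
    {"tx":-0.706,"ty":-0.644,"tz":0.139,"ax":0.0,"ay":0.0,"az":1.0},
    {"tx":-0.706,"ty":-0.644,"tz":0.139,"ax":0.0,"ay":0.0,"az":1.0},
    {"tx":-0.706,"ty":-0.644,"tz":0.139,"ax":0.0,"ay":0.0,"az":1.0},
    {"tx":-0.706,"ty":-0.644,"tz":0.139,"ax":0.0,"ay":0.0,"az":1.0}
  ],
  "hand": 1.0
}}

```text
time_s: 1.92
tool_pos: [0.4536, 0.2087, 0.1501]
tcp_rot: [0.54, 0.842, 0.0, -0.0]
ft_force: [-0.4, -0.2, 0.0]
gripper_width: 0.999
grasp_force: 0.0
```

```bash
python3 - <<'E'
from h import *
m,o,R=cm("wrist");im=bot.read_camera("wrist")
cv2.imwrite("pics/w2.png",im)
R=Q.from_quat(R).as_matrix()
for p in ([.4541,.2073,.081],[.4551,.2136,.048]):
    c=R.T@(np.array(p)-o);print(m["fx"]*c[0]/c[2]+m["cx"],m["fy"]*c[1]/c[2]+m["cy"],c[2])
go((.4541,.2073,.068,0))
E
```

```text
254.18193744255015 210.0576766930419 0.24664314361474304
257.8774997610094 193.52422141503183 0.2770924871613698
t 1.98 p [0.4536 0.2087 0.1501] yaw 24.67 F [-0.7  0.   0.2] w 1.001 g 0.0 q [-0.91  0.23  0.4   2.08 -0.12  0.85 -0.01]
(0.4541, 0.2073, 0.068, 0) t [-0.0029 -0.0004  0.1642] a [ 2.000e-04 -4.000e-04  5.482e-01]
```

View pics/w2.png

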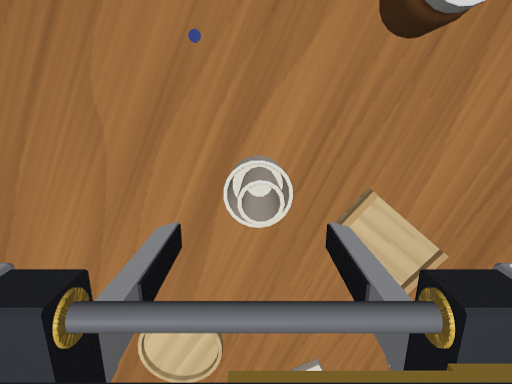

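Wrist view: cup rim centred at (258,193), nested beaker rim at about (260,203) and clear of the fingers. I'll refine the beaker centre from this.

```bash
python3 - <<'E'
from h import *
a=ray("wrist",260.5,203.5,.081);print(a, ray("wrist",258,193,.048))
go((a[0],a[1],.11,0),(a[0],a[1],.068,0))
E
```

```text
[0.45645941 0.21455274 0.081     ] [0.45499331 0.2140162  0.048     ]
t 1.98 p [0.4536 0.2087 0.1501] yaw 24.67 F [-0.7  0.   0.2] w 1.001 g 0.0 q [-0.91  0.23  0.4   2.08 -0.12  0.85 -0.01]
(np.float64(0.45645940753450115), np.float64(0.2145527365538779), 0.11, 0) t [0.0083 0.01   0.0802] a [ 2.000e-04 -4.000e-04  5.482e-01]
(np.float64(0.45645940753450115), np.float64(0.2145527365538779), 0.068, 0) t [0.0083 0.01   0.1642] a [ 2.000e-04 -4.000e-04  5.482e-01]
```

Call:
{"name": "play_rows", "arguments": {
  "steps": [
    {"tx":0.008,"ty":0.01,"tz":0.02,"ax":0.0,"ay":0.0,"az":0.2},
    {"tx":0.008,"ty":0.01,"tz":0.06,"ax":0.0,"ay":0.0,"az":0.4},
    {"tx":0.008,"ty":0.01,"tz":0.1,"ax":0.0,"ay":0.0,"az":0.548},
    {"tx":0.008,"ty":0.01,"tz":0.14,"ax":0.0,"ay":0.0,"az":0.548},
    {"tx":0.008,"ty":0.01,"tz":0.16,"ax":0.0,"ay":0.0,"az":0.548},
    {"tx":0.008,"ty":0.01,"tz":0.164,"ax":0.0,"ay":0.0,"az":0.548},
    {"tx":0.008,"ty":0.01,"tz":0.164,"ax":0.0,"ay":0.0,"az":0.548}
  ],
  "hand": 0.8
}}

```text
time_s: 2.85
tool_pos: [0.4571, 0.2134, 0.0684]
tcp_rot: [0.708, 0.707, 0.0, 0.0]
ft_force: [-0.5, -0.7, -0.2]
gripper_width: 0.798
grasp_force: 0.0
```

Call:
{"name": "play_rows", "arguments": {
  "steps": [
    {"tx":0.0,"ty":0.0,"tz":0.0,"ax":0.0,"ay":0.0,"az":0.0},
    {"tx":0.0,"ty":0.0,"tz":0.0,"ax":0.0,"ay":0.0,"az":0.0},
    {"tx":0.0,"ty":0.0,"tz":0.0,"ax":0.0,"ay":0.0,"az":0.0},
    {"tx":0.0,"ty":0.0,"tz":0.0,"ax":0.0,"ay":0.0,"az":0.0},
    {"tx":0.0,"ty":0.0,"tz":0.0,"ax":0.0,"ay":0.0,"az":0.0},
    {"tx":0.0,"ty":0.0,"tz":0.0,"ax":0.0,"ay":0.0,"az":0.0},
    {"tx":0.0,"ty":0.0,"tz":0.0,"ax":0.0,"ay":0.0,"az":0.0},
    {"tx":0.0,"ty":0.0,"tz":0.0,"ax":0.0,"ay":0.0,"az":0.0}
  ],
  "hand": 0.0
}}

```text
time_s: 3.85
tool_pos: [0.457, 0.2131, 0.068]
tcp_rot: [0.708, 0.706, 0.0, -0.0]
ft_force: [-0.9, 0.2, 5.4]
gripper_width: 0.406
grasp_force: 30.0
```

```bash
python3 - <<'E'
from h import *
go((.6528,-.1535,.16,0))
E
```

```text
t 3.85 p [0.457  0.2131 0.068 ] yaw -0.11 F [-0.9  0.2  5.4] w 0.406 g 30.0 q [-0.92  0.38  0.43  2.13 -0.25  0.68 -0.32]
(0.6528, -0.1535, 0.16, 0) t [-0.7326  0.393  -0.184 ] a [-0.     -0.     -0.0024]
```

Call:
{"name": "play_rows", "arguments": {
  "steps": [
    {"tx":0.0,"ty":0.0,"tz":-0.01,"ax":0.0,"ay":0.0,"az":0.0},
    {"tx":0.0,"ty":0.0,"tz":-0.03,"ax":0.0,"ay":0.0,"az":0.0},
    {"tx":0.0,"ty":0.0,"tz":-0.06,"ax":0.0,"ay":0.0,"az":0.0},
    {"tx":0.0,"ty":0.0,"tz":-0.1,"ax":0.0,"ay":0.0,"az":0.0},
    {"tx":0.0,"ty":0.0,"tz":-0.14,"ax":0.0,"ay":0.0,"az":0.0},
    {"tx":0.0,"ty":0.0,"tz":-0.17,"ax":0.0,"ay":0.0,"az":0.0},
    {"tx":-0.022,"ty":0.012,"tz":-0.184,"ax":0.0,"ay":0.0,"az":0.0},
    {"tx":-0.066,"ty":0.035,"tz":-0.184,"ax":0.0,"ay":0.0,"az":0.0},
    {"tx":-0.132,"ty":0.071,"tz":-0.184,"ax":0.0,"ay":0.0,"az":0.0},
    {"tx":-0.22,"ty":0.118,"tz":-0.184,"ax":0.0,"ay":0.0,"az":0.0},
    {"tx":-0.308,"ty":0.165,"tz":-0.184,"ax":0.0,"ay":0.0,"az":0.0},
    {"tx":-0.396,"ty":0.212,"tz":-0.184,"ax":0.0,"ay":0.0,"az":0.0},
    {"tx":-0.484,"ty":0.259,"tz":-0.184,"ax":0.0,"ay":0.0,"az":0.0},
    {"tx":-0.571,"ty":0.307,"tz":-0.184,"ax":0.0,"ay":0.0,"az":0.0},
    {"tx":-0.645,"ty":0.346,"tz":-0.184,"ax":0.0,"ay":0.0,"az":0.0},
    {"tx":-0.696,"ty":0.373,"tz":-0.184,"ax":0.0,"ay":0.0,"az":0.0},
    {"tx":-0.725,"ty":0.39,"tz":-0.184,"ax":0.0,"ay":0.0,"az":0.0},
    {"tx":-0.733,"ty":0.393,"tz":-0.184,"ax":0.0,"ay":0.0,"az":0.0},
    {"tx":-0.733,"ty":0.393,"tz":-0.184,"ax":0.0,"ay":0.0,"az":0.0}
  ]
}}

```text
time_s: 6.22
tool_pos: [0.6524, -0.1531, 0.1598]
tcp_rot: [0.708, 0.707, -0.0, -0.0]
ft_force: [0.4, 1.5, -1.2]
gripper_width: 0.407
grasp_force: 30.0
```

```bash
python3 - <<'E'
from h import *
go((.6528,-.1535,.07,0))
im=bot.read_camera("wrist");cv2.imwrite("pics/w3.png",im)
E
```

```text
t 6.22 p [ 0.6524 -0.1531  0.1598] yaw -0.08 F [ 0.4  1.5 -1.2] w 0.407 g 30.0 q [-0.27  0.53  0.57  1.7  -0.32  1.01  0.41]
(0.6528, -0.1535, 0.07, 0) t [-0.0008  0.0008  0.1796] a [-0.0006 -0.0004 -0.0017]
```

View pics/w3.png

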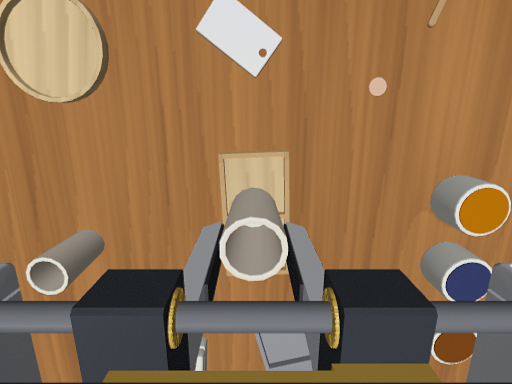

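The beaker is held upright (rim at (254,250)) over the plywood tray's near bay (254,185). Lowering.

Call:
{"name": "play_rows", "arguments": {
  "steps": [
    {"tx":0.0,"ty":0.0,"tz":0.02,"ax":0.0,"ay":0.0,"az":0.0},
    {"tx":0.0,"ty":0.0,"tz":0.05,"ax":0.0,"ay":0.0,"az":0.0},
    {"tx":0.0,"ty":0.0,"tz":0.09,"ax":0.0,"ay":0.0,"az":0.0},
    {"tx":0.0,"ty":0.0,"tz":0.13,"ax":0.0,"ay":0.0,"az":0.0},
    {"tx":0.0,"ty":0.0,"tz":0.155,"ax":0.0,"ay":0.0,"az":0.0},
    {"tx":0.0,"ty":0.0,"tz":0.17,"ax":0.0,"ay":0.0,"az":0.0},
    {"tx":0.0,"ty":0.0,"tz":0.176,"ax":0.0,"ay":0.0,"az":0.0},
    {"tx":0.0,"ty":0.0,"tz":0.179,"ax":0.0,"ay":0.0,"az":0.0},
    {"tx":0.0,"ty":0.0,"tz":0.181,"ax":0.0,"ay":0.0,"az":0.0},
    {"tx":0.0,"ty":0.0,"tz":0.181,"ax":0.0,"ay":0.0,"az":0.0}
  ]
}}

```text
time_s: 7.52
tool_pos: [0.6529, -0.1537, 0.0698]
tcp_rot: [0.708, 0.706, 0.0, 0.0]
ft_force: [-0.3, -0.2, -0.1]
gripper_width: 0.409
grasp_force: 30.0
```

Call:
{"name": "play_rows", "arguments": {
  "steps": [
    {"tx":0.0,"ty":0.0,"tz":0.001,"ax":0.0,"ay":0.0,"az":0.0},
    {"tx":0.0,"ty":0.0,"tz":0.002,"ax":0.0,"ay":0.0,"az":0.0},
    {"tx":0.0,"ty":0.0,"tz":0.002,"ax":0.0,"ay":0.0,"az":0.0}
  ]
}}

```text
time_s: 7.9
tool_pos: [0.6529, -0.1538, 0.0691]
tcp_rot: [0.708, 0.706, 0.0, 0.0]
ft_force: [-2.0, 0.7, 7.5]
gripper_width: 0.407
grasp_force: 30.0
```

Call:
{"name": "play_rows", "arguments": {
  "steps": [
    {"tx":0.0,"ty":0.0,"tz":0.0,"ax":0.0,"ay":0.0,"az":0.0},
    {"tx":0.0,"ty":0.0,"tz":0.0,"ax":0.0,"ay":0.0,"az":0.0},
    {"tx":0.0,"ty":0.0,"tz":0.0,"ax":0.0,"ay":0.0,"az":0.0},
    {"tx":0.0,"ty":0.0,"tz":-0.01,"ax":0.0,"ay":0.0,"az":0.0},
    {"tx":0.0,"ty":0.0,"tz":-0.04,"ax":0.0,"ay":0.0,"az":0.0},
    {"tx":0.0,"ty":0.0,"tz":-0.08,"ax":0.0,"ay":0.0,"az":0.0},
    {"tx":0.0,"ty":0.0,"tz":-0.13,"ax":0.0,"ay":0.0,"az":0.0},
    {"tx":0.05,"ty":-0.026,"tz":-0.162,"ax":0.0,"ay":0.0,"az":0.0},
    {"tx":0.14,"ty":-0.075,"tz":-0.162,"ax":0.0,"ay":0.0,"az":0.0},
    {"tx":0.24,"ty":-0.129,"tz":-0.162,"ax":0.0,"ay":0.0,"az":0.0},
    {"tx":0.34,"ty":-0.183,"tz":-0.162,"ax":0.0,"ay":0.0,"az":0.0},
    {"tx":0.44,"ty":-0.237,"tz":-0.162,"ax":0.0,"ay":0.0,"az":0.0},
    {"tx":0.54,"ty":-0.29,"tz":-0.162,"ax":0.0,"ay":0.0,"az":0.0},
    {"tx":0.64,"ty":-0.345,"tz":-0.162,"ax":0.0,"ay":0.0,"az":0.0},
    {"tx":0.71,"ty":-0.38,"tz":-0.162,"ax":0.0,"ay":0.0,"az":0.0},
    {"tx":0.736,"ty":-0.396,"tz":-0.162,"ax":0.0,"ay":0.0,"az":0.0},
    {"tx":0.736,"ty":-0.396,"tz":-0.162,"ax":0.0,"ay":0.0,"az":0.0}
  ],
  "hand": 0.85
}}

```text
time_s: 10.02
tool_pos: [0.4556, 0.2149, 0.1502]
tcp_rot: [0.707, 0.707, 0.0, -0.0]
ft_force: [0.0, -0.4, -0.4]
gripper_width: 0.848
grasp_force: 0.0
```

```bash
python3 - <<'E'
from h import *
im=bot.read_camera("wrist");cv2.imwrite("pics/w4.png",im);t=bot.read_camera("top")
for r in bot.search_frame("cup_mid","wrist"): print(r)
for r in bot.search_frame("beaker_a_mid","top"): print(r)
cv2.imwrite("pics/w4.png",np.hstack([im[60:300,130:400],cv2.resize(t[120:180,270:350],(320,240))]))
go((.455,.214,.031,0))
E
```

```text
{'rect': [219.7, 159.6, 287.1, 233.6], 'confidence': 0.61}
{'rect': [292.6, 135.8, 306.3, 153.0], 'confidence': 0.66}
t 10.22 p [0.4562 0.2132 0.1496] yaw -0.23 F [ 0.2  0.4 -0.6] w 0.85 g 0.0 q [-1.02  0.25  0.53  2.08 -0.17  0.85 -0.4 ]
(0.455, 0.214, 0.031, 0) t [ 0.0016 -0.0024  0.2373] a [ 0.0003  0.0003 -0.0051]
```

View pics/w4.png

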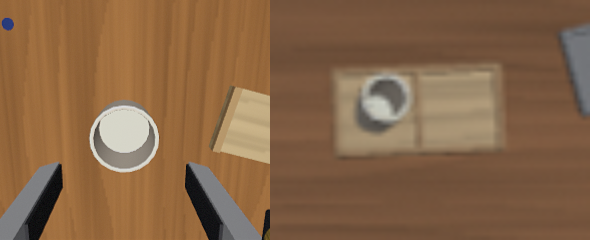

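Left: the empty cup is centred between the fingers at (254,198). Right: beaker_a stands upright in the left bay. Lowering onto the cup.

Call:
{"name": "play_rows", "arguments": {
  "steps": [
    {"tx":0.0,"ty":-0.002,"tz":0.02,"ax":0.0,"ay":0.0,"az":0.0},
    {"tx":0.0,"ty":-0.002,"tz":0.06,"ax":0.0,"ay":0.0,"az":0.0},
    {"tx":0.0,"ty":-0.002,"tz":0.11,"ax":0.0,"ay":0.0,"az":0.0},
    {"tx":0.0,"ty":-0.002,"tz":0.16,"ax":0.0,"ay":0.0,"az":0.0},
    {"tx":0.0,"ty":-0.002,"tz":0.2,"ax":0.0,"ay":0.0,"az":0.0},
    {"tx":0.0,"ty":-0.002,"tz":0.225,"ax":0.0,"ay":0.0,"az":0.0},
    {"tx":0.0,"ty":-0.002,"tz":0.236,"ax":0.0,"ay":0.0,"az":0.0},
    {"tx":0.0,"ty":-0.002,"tz":0.237,"ax":0.0,"ay":0.0,"az":0.0},
    {"tx":0.0,"ty":-0.002,"tz":0.237,"ax":0.0,"ay":0.0,"az":0.0}
  ],
  "hand": 1.0
}}

```text
time_s: 11.35
tool_pos: [0.4547, 0.2148, 0.0315]
tcp_rot: [0.708, 0.706, 0.0, 0.0]
ft_force: [0.4, -0.2, -0.9]
gripper_width: 0.996
grasp_force: 0.0
```

Call:
{"name": "play_rows", "arguments": {
  "steps": [
    {"tx":0.0,"ty":0.0,"tz":0.0,"ax":0.0,"ay":0.0,"az":0.0},
    {"tx":0.0,"ty":0.0,"tz":0.0,"ax":0.0,"ay":0.0,"az":0.0},
    {"tx":0.0,"ty":0.0,"tz":0.0,"ax":0.0,"ay":0.0,"az":0.0},
    {"tx":0.0,"ty":0.0,"tz":0.0,"ax":0.0,"ay":0.0,"az":0.0},
    {"tx":0.0,"ty":0.0,"tz":0.0,"ax":0.0,"ay":0.0,"az":0.0},
    {"tx":0.0,"ty":0.0,"tz":0.0,"ax":0.0,"ay":0.0,"az":0.0}
  ],
  "hand": 0.0
}}

```text
time_s: 12.1
tool_pos: [0.4545, 0.2147, 0.0311]
tcp_rot: [0.708, 0.706, 0.0, -0.0]
ft_force: [-0.4, -0.5, 5.3]
gripper_width: 0.694
grasp_force: 30.0
```

```bash
python3 - <<'E'
from h import *
go((.4545,-.0135,.10,0),(.4545,-.0135,.037,0))
E
```

```text
t 12.1 p [0.4545 0.2147 0.0311] yaw -0.11 F [-0.4 -0.5  5.3] w 0.694 g 30.0 q [-0.92  0.45  0.43  2.16 -0.32  0.6  -0.26]
(0.4545, -0.0135, 0.1, 0) t [-0.4565  0.0008 -0.1379] a [ 0.0002 -0.0002 -0.0023]
(0.4545, -0.0135, 0.037, 0) t [-0.4565  0.0008 -0.0119] a [ 0.0002 -0.0002 -0.0023]
```

Gripped at 65 mm. I'll lift it, carry it over the round tray and lower to 1 mm above the floor.

Call:
{"name": "play_rows", "arguments": {
  "steps": [
    {"tx":0.0,"ty":0.0,"tz":-0.01,"ax":0.0,"ay":0.0,"az":0.0},
    {"tx":0.0,"ty":0.0,"tz":-0.04,"ax":0.0,"ay":0.0,"az":0.0},
    {"tx":0.0,"ty":0.0,"tz":-0.08,"ax":0.0,"ay":0.0,"az":0.0},
    {"tx":-0.02,"ty":0.0,"tz":-0.11,"ax":0.0,"ay":0.0,"az":0.0},
    {"tx":-0.06,"ty":0.0,"tz":-0.12,"ax":0.0,"ay":0.0,"az":0.0},
    {"tx":-0.13,"ty":0.0,"tz":-0.12,"ax":0.0,"ay":0.0,"az":0.0},
    {"tx":-0.21,"ty":0.0,"tz":-0.12,"ax":0.0,"ay":0.0,"az":0.0},
    {"tx":-0.29,"ty":0.0,"tz":-0.12,"ax":0.0,"ay":0.0,"az":0.0},
    {"tx":-0.37,"ty":0.0,"tz":-0.12,"ax":0.0,"ay":0.0,"az":0.0},
    {"tx":-0.43,"ty":0.0,"tz":-0.12,"ax":0.0,"ay":0.0,"az":0.0},
    {"tx":-0.456,"ty":0.0,"tz":-0.12,"ax":0.0,"ay":0.0,"az":0.0},
    {"tx":-0.456,"ty":0.0,"tz":-0.11,"ax":0.0,"ay":0.0,"az":0.0},
    {"tx":-0.456,"ty":0.0,"tz":-0.08,"ax":0.0,"ay":0.0,"az":0.0},
    {"tx":-0.456,"ty":0.0,"tz":-0.05,"ax":0.0,"ay":0.0,"az":0.0},
    {"tx":-0.456,"ty":0.0,"tz":-0.03,"ax":0.0,"ay":0.0,"az":0.0},
    {"tx":-0.456,"ty":0.0,"tz":-0.02,"ax":0.0,"ay":0.0,"az":0.0},
    {"tx":-0.456,"ty":0.0,"tz":-0.016,"ax":0.0,"ay":0.0,"az":0.0},
    {"tx":-0.456,"ty":0.0,"tz":-0.014,"ax":0.0,"ay":0.0,"az":0.0},
    {"tx":-0.456,"ty":0.0,"tz":-0.014,"ax":0.0,"ay":0.0,"az":0.0}
  ]
}}

```text
time_s: 14.48
tool_pos: [0.4542, -0.0133, 0.0382]
tcp_rot: [0.708, 0.706, 0.0, 0.0]
ft_force: [0.3, -0.2, -1.4]
gripper_width: 0.698
grasp_force: 30.0
```

Call:
{"name": "play_rows", "arguments": {
  "steps": [
    {"tx":0.0,"ty":0.0,"tz":0.001,"ax":0.0,"ay":0.0,"az":0.0},
    {"tx":0.0,"ty":0.0,"tz":0.002,"ax":0.0,"ay":0.0,"az":0.0},
    {"tx":0.0,"ty":0.0,"tz":0.002,"ax":0.0,"ay":0.0,"az":0.0}
  ]
}}

```text
time_s: 14.85
tool_pos: [0.4541, -0.0133, 0.0371]
tcp_rot: [0.708, 0.706, 0.0, 0.0]
ft_force: [-0.6, -0.0, 3.0]
gripper_width: 0.694
grasp_force: 30.0
```

```bash
python3 - <<'E'
from h import *
im=bot.read_camera("top");cv2.imwrite("pics/t5.png",cv2.resize(im[170:250,200:340],(700,400)))
go((.4572,-.2247,.15,0))
for r in bot.search_frame("cup_mid","wrist"): print(r)
E
```

```text
t 14.9 p [ 0.4541 -0.0133  0.0371] yaw -0.11 F [-0.9  1.   4.2] w 0.694 g 30.0 q [-0.53  0.38  0.5   2.26 -0.34  0.57  0.22]
(0.4572, -0.2247, 0.15, 0) t [-0.4228  0.007  -0.2258] a [ 0.0002 -0.0002 -0.0024]
{'rect': [219.7, 159.6, 287.1, 233.6], 'confidence': 0.61}
```

Call:
{"name": "play_rows", "arguments": {
  "steps": [
    {"tx":0.0,"ty":0.0,"tz":0.0,"ax":0.0,"ay":0.0,"az":0.0},
    {"tx":0.0,"ty":0.0,"tz":0.0,"ax":0.0,"ay":0.0,"az":0.0},
    {"tx":0.0,"ty":0.0,"tz":0.0,"ax":0.0,"ay":0.0,"az":0.0},
    {"tx":0.0,"ty":0.0,"tz":-0.01,"ax":0.0,"ay":0.0,"az":0.0},
    {"tx":0.0,"ty":0.0,"tz":-0.04,"ax":0.0,"ay":0.0,"az":0.0},
    {"tx":0.0,"ty":0.0,"tz":-0.09,"ax":0.0,"ay":0.0,"az":0.0},
    {"tx":0.0,"ty":0.0,"tz":-0.15,"ax":0.0,"ay":0.0,"az":0.0},
    {"tx":-0.02,"ty":0.0,"tz":-0.21,"ax":0.0,"ay":0.0,"az":0.0},
    {"tx":-0.09,"ty":0.007,"tz":-0.226,"ax":0.0,"ay":0.0,"az":0.0},
    {"tx":-0.18,"ty":0.007,"tz":-0.226,"ax":0.0,"ay":0.0,"az":0.0},
    {"tx":-0.28,"ty":0.007,"tz":-0.226,"ax":0.0,"ay":0.0,"az":0.0},
    {"tx":-0.36,"ty":0.007,"tz":-0.226,"ax":0.0,"ay":0.0,"az":0.0},
    {"tx":-0.41,"ty":0.007,"tz":-0.226,"ax":0.0,"ay":0.0,"az":0.0},
    {"tx":-0.423,"ty":0.007,"tz":-0.226,"ax":0.0,"ay":0.0,"az":0.0},
    {"tx":-0.423,"ty":0.007,"tz":-0.226,"ax":0.0,"ay":0.0,"az":0.0}
  ],
  "hand": 1.0
}}

```text
time_s: 16.82
tool_pos: [0.4571, -0.2246, 0.1504]
tcp_rot: [0.708, 0.706, 0.0, 0.0]
ft_force: [-0.3, 0.5, 0.6]
gripper_width: 0.997
grasp_force: 0.0
```

```bash
python3 - <<'E'
from h import *
im=bot.read_camera("wrist");t=bot.read_camera("scene")
for r in bot.search_frame("beaker_b_mid","wrist"): print(r)
cv2.imwrite("pics/w5.png",np.hstack([im[60:300,130:400],cv2.resize(t[160:230,220:310],(309,240))]))
go((.4572,-.2247,.055,0))
E
```

```text
{'rect': [231.9, 170.8, 279.6, 226.7], 'confidence': 0.58}
t 16.98 p [ 0.4573 -0.2237  0.1501] yaw -0.03 F [0.3 0.1 0.9] w 0.998 g 0.0 q [-0.27  0.29  0.71  2.07 -0.25  0.86  0.58]
(0.4572, -0.2247, 0.055, 0) t [-0.002  -0.0002  0.1902] a [-0.     -0.0005 -0.0006]
```

View pics/w5.png

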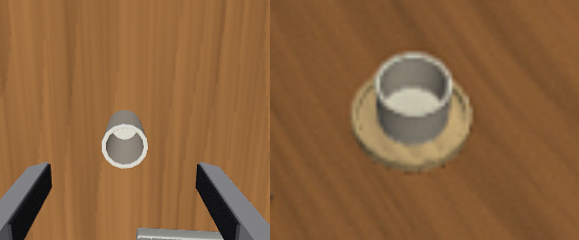

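The cup stands in the round tray. Beaker_b's rim is centred between the fingers at (255,206). Grasping it.

Call:
{"name": "play_rows", "arguments": {
  "steps": [
    {"tx":0.0,"ty":0.0,"tz":0.02,"ax":0.0,"ay":0.0,"az":0.0},
    {"tx":0.0,"ty":0.0,"tz":0.06,"ax":0.0,"ay":0.0,"az":0.0},
    {"tx":0.0,"ty":0.0,"tz":0.11,"ax":0.0,"ay":0.0,"az":0.0},
    {"tx":0.0,"ty":0.0,"tz":0.16,"ax":0.0,"ay":0.0,"az":0.0},
    {"tx":0.0,"ty":0.0,"tz":0.185,"ax":0.0,"ay":0.0,"az":0.0},
    {"tx":0.0,"ty":0.0,"tz":0.19,"ax":0.0,"ay":0.0,"az":0.0},
    {"tx":0.0,"ty":0.0,"tz":0.19,"ax":0.0,"ay":0.0,"az":0.0}
  ],
  "hand": 0.8
}}

```text
time_s: 17.85
tool_pos: [0.4573, -0.225, 0.0554]
tcp_rot: [0.708, 0.706, 0.0, 0.0]
ft_force: [-0.1, 0.7, 0.7]
gripper_width: 0.803
grasp_force: 0.0
```

Call:
{"name": "play_rows", "arguments": {
  "steps": [
    {"tx":0.0,"ty":0.0,"tz":0.0,"ax":0.0,"ay":0.0,"az":0.0},
    {"tx":0.0,"ty":0.0,"tz":0.0,"ax":0.0,"ay":0.0,"az":0.0},
    {"tx":0.0,"ty":0.0,"tz":0.0,"ax":0.0,"ay":0.0,"az":0.0},
    {"tx":0.0,"ty":0.0,"tz":0.0,"ax":0.0,"ay":0.0,"az":0.0},
    {"tx":0.0,"ty":0.0,"tz":0.0,"ax":0.0,"ay":0.0,"az":0.0},
    {"tx":0.0,"ty":0.0,"tz":0.0,"ax":0.0,"ay":0.0,"az":0.0},
    {"tx":0.0,"ty":0.0,"tz":0.0,"ax":0.0,"ay":0.0,"az":0.0},
    {"tx":0.0,"ty":0.0,"tz":0.0,"ax":0.0,"ay":0.0,"az":0.0}
  ],
  "hand": 0.0
}}

```text
time_s: 18.85
tool_pos: [0.4573, -0.2249, 0.0551]
tcp_rot: [0.708, 0.706, 0.0, 0.0]
ft_force: [1.4, 0.4, 3.3]
gripper_width: 0.405
grasp_force: 30.0
```

```bash
python3 - <<'E'
from h import *
go((.6554,-.2245,.14,0),(.6554,-.2245,.061,0))
E
```

```text
t 18.85 p [ 0.4573 -0.2249  0.0551] yaw -0.1 F [1.4 0.4 3.3] w 0.405 g 30.0 q [-0.16  0.45  0.6   2.14 -0.41  0.67  0.72]
(0.6554, -0.2245, 0.14, 0) t [ 0.0015  0.3963 -0.1697] a [ 0.0003  0.0001 -0.0023]
(0.6554, -0.2245, 0.061, 0) t [ 0.0015  0.3963 -0.0117] a [ 0.0003  0.0001 -0.0023]
```

Call:
{"name": "play_rows", "arguments": {
  "steps": [
    {"tx":0.0,"ty":0.0,"tz":-0.01,"ax":0.0,"ay":0.0,"az":0.0},
    {"tx":0.0,"ty":0.0,"tz":-0.04,"ax":0.0,"ay":0.0,"az":0.0},
    {"tx":0.0,"ty":0.0,"tz":-0.08,"ax":0.0,"ay":0.0,"az":0.0},
    {"tx":0.0,"ty":0.02,"tz":-0.12,"ax":0.0,"ay":0.0,"az":0.0},
    {"tx":0.0,"ty":0.06,"tz":-0.14,"ax":0.0,"ay":0.0,"az":0.0},
    {"tx":0.0,"ty":0.12,"tz":-0.14,"ax":0.0,"ay":0.0,"az":0.0},
    {"tx":0.0,"ty":0.2,"tz":-0.14,"ax":0.0,"ay":0.0,"az":0.0},
    {"tx":0.0,"ty":0.28,"tz":-0.14,"ax":0.0,"ay":0.0,"az":0.0},
    {"tx":0.0,"ty":0.35,"tz":-0.14,"ax":0.0,"ay":0.0,"az":0.0},
    {"tx":0.0,"ty":0.385,"tz":-0.14,"ax":0.0,"ay":0.0,"az":0.0},
    {"tx":0.0,"ty":0.396,"tz":-0.14,"ax":0.0,"ay":0.0,"az":0.0},
    {"tx":0.0,"ty":0.396,"tz":-0.12,"ax":0.0,"ay":0.0,"az":0.0},
    {"tx":0.0,"ty":0.396,"tz":-0.085,"ax":0.0,"ay":0.0,"az":0.0},
    {"tx":0.0,"ty":0.396,"tz":-0.05,"ax":0.0,"ay":0.0,"az":0.0},
    {"tx":0.0,"ty":0.396,"tz":-0.03,"ax":0.0,"ay":0.0,"az":0.0},
    {"tx":0.0,"ty":0.396,"tz":-0.02,"ax":0.0,"ay":0.0,"az":0.0},
    {"tx":0.0,"ty":0.396,"tz":-0.016,"ax":0.0,"ay":0.0,"az":0.0},
    {"tx":0.0,"ty":0.396,"tz":-0.014,"ax":0.0,"ay":0.0,"az":0.0},
    {"tx":0.0,"ty":0.396,"tz":-0.014,"ax":0.0,"ay":0.0,"az":0.0}
  ]
}}

```text
time_s: 21.22
tool_pos: [0.6553, -0.2253, 0.0623]
tcp_rot: [0.708, 0.706, 0.0, 0.0]
ft_force: [0.8, -0.5, -0.8]
gripper_width: 0.403
grasp_force: 30.0
```

Call:
{"name": "play_rows", "arguments": {
  "steps": [
    {"tx":0.0,"ty":0.0,"tz":0.001,"ax":0.0,"ay":0.0,"az":0.0},
    {"tx":0.0,"ty":0.0,"tz":0.002,"ax":0.0,"ay":0.0,"az":0.0},
    {"tx":0.0,"ty":0.0,"tz":0.002,"ax":0.0,"ay":0.0,"az":0.0}
  ]
}}

```text
time_s: 21.6
tool_pos: [0.6552, -0.2253, 0.0612]
tcp_rot: [0.708, 0.706, 0.0, 0.0]
ft_force: [0.7, -0.1, 0.1]
gripper_width: 0.404
grasp_force: 30.0
```

```bash
python3 - <<'E'
from h import *
go((.6375,-.0033,.15,0),(.6375,-.0033,.15,45),(.6375,-.0033,.15,53.4))
E
```

```text
t 21.6 p [ 0.6552 -0.2253  0.0612] yaw -0.1 F [ 0.7 -0.1  0.1] w 0.404 g 30.0 q [-0.15  0.69  0.57  1.7  -0.46  0.89  0.61]
(0.6375, -0.0033, 0.15, 0) t [ 0.4439 -0.0362 -0.1777] a [ 0.0003  0.0001 -0.0023]
(0.6375, -0.0033, 0.15, 45) t [ 0.4439 -0.0362 -0.1777] a [ 3.0000e-04  3.0000e-04 -1.0023e+00]
(0.6375, -0.0033, 0.15, 53.4) t [ 0.4439 -0.0362 -0.1777] a [ 2.000e-04  3.000e-04 -1.189e+00]
```

Call:
{"name": "play_rows", "arguments": {
  "steps": [
    {"tx":0.0,"ty":0.0,"tz":0.001,"ax":0.0,"ay":0.0,"az":0.0},
    {"tx":0.0,"ty":0.0,"tz":0.001,"ax":0.0,"ay":0.0,"az":0.0}
  ]
}}

```text
time_s: 21.85
tool_pos: [0.6553, -0.2254, 0.0611]
tcp_rot: [0.708, 0.706, 0.0, 0.0]
ft_force: [-1.4, 0.6, 8.0]
gripper_width: 0.408
grasp_force: 30.0
```

Call:
{"name": "play_rows", "arguments": {
  "steps": [
    {"tx":0.0,"ty":0.0,"tz":0.0,"ax":0.0,"ay":0.0,"az":0.0},
    {"tx":0.0,"ty":0.0,"tz":0.0,"ax":0.0,"ay":0.0,"az":0.0},
    {"tx":0.0,"ty":0.0,"tz":0.0,"ax":0.0,"ay":0.0,"az":0.0},
    {"tx":0.0,"ty":0.0,"tz":-0.01,"ax":0.0,"ay":0.0,"az":0.0},
    {"tx":0.0,"ty":0.0,"tz":-0.04,"ax":0.0,"ay":0.0,"az":0.0},
    {"tx":0.0,"ty":0.0,"tz":-0.09,"ax":0.0,"ay":0.0,"az":0.0},
    {"tx":0.0,"ty":0.0,"tz":-0.15,"ax":0.0,"ay":0.0,"az":0.0},
    {"tx":0.04,"ty":0.0,"tz":-0.178,"ax":0.0,"ay":0.0,"az":-0.1},
    {"tx":0.12,"ty":-0.01,"tz":-0.178,"ax":0.0,"ay":0.0,"az":-0.3},
    {"tx":0.22,"ty":-0.02,"tz":-0.178,"ax":0.0,"ay":0.0,"az":-0.5},
    {"tx":0.32,"ty":-0.03,"tz":-0.178,"ax":0.0,"ay":0.0,"az":-0.7},
    {"tx":0.4,"ty":-0.036,"tz":-0.178,"ax":0.0,"ay":0.0,"az":-0.9},
    {"tx":0.444,"ty":-0.036,"tz":-0.178,"ax":0.0,"ay":0.0,"az":-1.0},
    {"tx":0.444,"ty":-0.036,"tz":-0.178,"ax":0.0,"ay":0.0,"az":-1.0},
    {"tx":0.444,"ty":-0.036,"tz":-0.178,"ax":0.0,"ay":0.0,"az":-1.0}
  ],
  "hand": 0.8
}}

```text
time_s: 23.72
tool_pos: [0.6376, -0.0047, 0.1496]
tcp_rot: [0.385, 0.923, -0.0, 0.0]
ft_force: [0.6, -0.6, -1.1]
gripper_width: 0.802
grasp_force: 0.0
```

```bash
python3 - <<'E'
from h import *
m,o,R=cm("wrist");im=bot.read_camera("wrist");t=bot.read_camera("top")
l=im[0:260,100:400];g=cv2.cvtColor(l,cv2.COLOR_BGR2HSV)
k=((g[:,:,1]<45)&(g[:,:,2]>140)).astype(np.uint8);cs,_=cv2.findContours(k,0,2)
for c in sorted(cs,key=cv2.contourArea)[-3:]:
    if cv2.contourArea(c)<300: continue
    P=np.array([ray("wrist",p[0]+100,p[1],.012)[:2]*1000 for p in c[:,0]],np.float32);print(np.mean(c[:,0],0)+[100,0],cv2.minAreaRect(P))
cv2.imwrite("pics/w6.png",np.hstack([l,cv2.resize(t[120:180,270:350],(347,260))]))
go((.6375,-.0033,.016,53.4))
E
```

```text
[113.5  56.5] ((454.2278137207031, -10.03316879272461), (22.33951187133789, 67.91289520263672), 36.98291778564453)
[373.32075472 175.58490566] ((725.6339721679688, 98.65138244628906), (61.81404113769531, 43.12403106689453), 19.43805503845215)
[253.52941176 185.26470588] ((637.6014404296875, -3.6383743286132812), (43.18379592895508, 71.99687194824219), 53.23381805419922)
t 23.82 p [ 0.6375 -0.0049  0.1495] yaw 44.72 F [ 0.4  0.2 -0.5] w 0.798 g 0.0 q [-0.42  0.46  0.44  1.78 -0.23  0.95  0.89]
(0.6375, -0.0033, 0.016, 53.4) t [0.0025 0.0024 0.2669] a [-0.0008  0.0006 -0.1929]
```

View pics/w6.png

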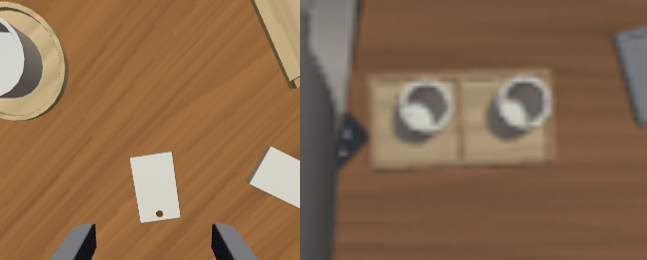

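Both beakers stand in their bays. The tile measured from the wrist is at (637.6,-3.6), axis 53.2°, agreeing with the top view. Descending to it.

Call:
{"name": "play_rows", "arguments": {
  "steps": [
    {"tx":0.002,"ty":0.002,"tz":0.02,"ax":0.0,"ay":0.0,"az":-0.1},
    {"tx":0.002,"ty":0.002,"tz":0.06,"ax":0.0,"ay":0.0,"az":-0.19},
    {"tx":0.002,"ty":0.002,"tz":0.12,"ax":0.0,"ay":0.0,"az":-0.19},
    {"tx":0.002,"ty":0.002,"tz":0.18,"ax":0.0,"ay":0.0,"az":-0.19},
    {"tx":0.002,"ty":0.002,"tz":0.22,"ax":0.0,"ay":0.0,"az":-0.19},
    {"tx":0.002,"ty":0.002,"tz":0.25,"ax":0.0,"ay":0.0,"az":-0.19},
    {"tx":0.002,"ty":0.002,"tz":0.26,"ax":0.0,"ay":0.0,"az":-0.19},
    {"tx":0.002,"ty":0.002,"tz":0.265,"ax":0.0,"ay":0.0,"az":-0.19},
    {"tx":0.002,"ty":0.002,"tz":0.265,"ax":0.0,"ay":0.0,"az":-0.19}
  ],
  "hand": 0.75
}}

```text
time_s: 24.95
tool_pos: [0.6379, -0.0018, 0.0175]
tcp_rot: [0.314, 0.95, 0.0, 0.0]
ft_force: [-1.0, 0.5, -0.5]
gripper_width: 0.749
grasp_force: 0.0
```

Call:
{"name": "play_rows", "arguments": {
  "steps": [
    {"tx":0.0,"ty":0.0,"tz":0.0,"ax":0.0,"ay":0.0,"az":0.0},
    {"tx":0.0,"ty":0.0,"tz":0.0,"ax":0.0,"ay":0.0,"az":0.0},
    {"tx":0.0,"ty":0.0,"tz":0.0,"ax":0.0,"ay":0.0,"az":0.0},
    {"tx":0.0,"ty":0.0,"tz":0.0,"ax":0.0,"ay":0.0,"az":0.0},
    {"tx":0.0,"ty":0.0,"tz":0.0,"ax":0.0,"ay":0.0,"az":0.0},
    {"tx":0.0,"ty":0.0,"tz":0.0,"ax":0.0,"ay":0.0,"az":0.0},
    {"tx":0.0,"ty":0.0,"tz":0.0,"ax":0.0,"ay":0.0,"az":0.0}
  ],
  "hand": 0.0
}}

```text
time_s: 25.82
tool_pos: [0.6376, -0.0018, 0.0172]
tcp_rot: [0.314, 0.95, 0.0, 0.0]
ft_force: [-0.2, 0.2, 5.1]
gripper_width: 0.462
grasp_force: 30.0
```

```bash
python3 - <<'E'
from h import *
go((.615,.211,.09,75.1),(.615,.211,.025,75.1))
E
```

```text
t 25.82 p [ 0.6376 -0.0018  0.0172] yaw 53.44 F [-0.2  0.2  5.1] w 0.462 g 30.0 q [-0.34  0.62  0.33  1.85 -0.29  0.72  1.08]
(0.615, 0.211, 0.09, 75.1) t [ 0.2898  0.3149 -0.1456] a [ 2.000e-04  1.000e-04 -4.812e-01]
(0.615, 0.211, 0.025, 75.1) t [ 0.2898  0.3149 -0.0156] a [ 2.000e-04  1.000e-04 -4.812e-01]
```

Call:
{"name": "play_rows", "arguments": {
  "steps": [
    {"tx":0.0,"ty":0.0,"tz":-0.01,"ax":0.0,"ay":0.0,"az":0.0},
    {"tx":0.0,"ty":0.0,"tz":-0.04,"ax":0.0,"ay":0.0,"az":0.0},
    {"tx":0.0,"ty":0.0,"tz":-0.08,"ax":0.0,"ay":0.0,"az":0.0},
    {"tx":0.01,"ty":0.011,"tz":-0.12,"ax":0.0,"ay":0.0,"az":-0.02},
    {"tx":0.035,"ty":0.038,"tz":-0.14,"ax":0.0,"ay":0.0,"az":-0.06},
    {"tx":0.075,"ty":0.081,"tz":-0.146,"ax":0.0,"ay":0.0,"az":-0.13},
    {"tx":0.125,"ty":0.136,"tz":-0.146,"ax":0.0,"ay":0.0,"az":-0.21},
    {"tx":0.175,"ty":0.19,"tz":-0.146,"ax":0.0,"ay":0.0,"az":-0.29},
    {"tx":0.225,"ty":0.244,"tz":-0.146,"ax":0.0,"ay":0.0,"az":-0.37},
    {"tx":0.265,"ty":0.288,"tz":-0.146,"ax":0.0,"ay":0.0,"az":-0.44},
    {"tx":0.285,"ty":0.31,"tz":-0.146,"ax":0.0,"ay":0.0,"az":-0.475},
    {"tx":0.29,"ty":0.315,"tz":-0.146,"ax":0.0,"ay":0.0,"az":-0.481},
    {"tx":0.29,"ty":0.315,"tz":-0.146,"ax":0.0,"ay":0.0,"az":-0.481}
  ]
}}

```text
time_s: 27.45
tool_pos: [0.615, 0.21, 0.0899]
tcp_rot: [0.13, 0.991, -0.0, -0.0]
ft_force: [0.0, 0.6, -1.2]
gripper_width: 0.464
grasp_force: 30.0
```

```bash
python3 - <<'E'
from h import *
im=bot.read_camera("wrist");cv2.imwrite("pics/w7.png",im)
go((.615,.211,.025,75.1))
E
```

```text
t 27.5 p [0.6151 0.2097 0.09  ] yaw 74.97 F [-0.5 -0.8  0.2] w 0.465 g 30.0 q [-0.62  0.53  0.26  1.78 -0.17  0.85  1.03]
(0.615, 0.211, 0.025, 75.1) t [0.0009 0.0026 0.1299] a [-0.0008  0.0002 -0.0028]
```

View pics/w7.png

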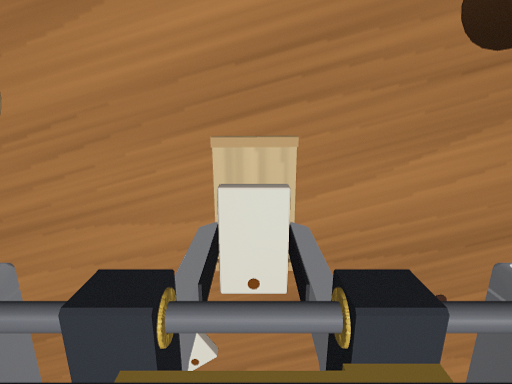

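The tile (centre (254,240)) is held square and is aligned with the board between its stops. Lowering.

Call:
{"name": "play_rows", "arguments": {
  "steps": [
    {"tx":0.001,"ty":0.002,"tz":0.01,"ax":0.0,"ay":0.0,"az":0.0},
    {"tx":0.001,"ty":0.002,"tz":0.03,"ax":0.0,"ay":0.0,"az":0.0},
    {"tx":0.001,"ty":0.002,"tz":0.06,"ax":0.0,"ay":0.0,"az":0.0},
    {"tx":0.001,"ty":0.002,"tz":0.09,"ax":0.0,"ay":0.0,"az":0.0},
    {"tx":0.001,"ty":0.002,"tz":0.11,"ax":0.0,"ay":0.0,"az":0.0},
    {"tx":0.001,"ty":0.002,"tz":0.12,"ax":0.0,"ay":0.0,"az":0.0},
    {"tx":0.001,"ty":0.002,"tz":0.125,"ax":0.0,"ay":0.0,"az":0.0},
    {"tx":0.001,"ty":0.002,"tz":0.127,"ax":0.0,"ay":0.0,"az":0.0},
    {"tx":0.001,"ty":0.002,"tz":0.128,"ax":0.0,"ay":0.0,"az":0.0},
    {"tx":0.001,"ty":0.002,"tz":0.129,"ax":0.0,"ay":0.0,"az":0.0},
    {"tx":0.001,"ty":0.002,"tz":0.129,"ax":0.0,"ay":0.0,"az":0.0}
  ]
}}

```text
time_s: 28.88
tool_pos: [0.6147, 0.2122, 0.0256]
tcp_rot: [0.13, 0.992, 0.0, 0.0]
ft_force: [-0.4, 0.2, -0.5]
gripper_width: 0.465
grasp_force: 30.0
```

Call:
{"name": "play_rows", "arguments": {
  "steps": [
    {"tx":0.0,"ty":0.0,"tz":0.001,"ax":0.0,"ay":0.0,"az":0.0},
    {"tx":0.0,"ty":0.0,"tz":0.001,"ax":0.0,"ay":0.0,"az":0.0}
  ]
}}

```text
time_s: 29.12
tool_pos: [0.6147, 0.2122, 0.0252]
tcp_rot: [0.13, 0.992, 0.0, 0.0]
ft_force: [-1.2, -0.6, 3.0]
gripper_width: 0.466
grasp_force: 30.0
```

Contact. Now I'll release and retreat.

Call:
{"name": "play_rows", "arguments": {
  "steps": [
    {"tx":0.0,"ty":0.0,"tz":0.0,"ax":0.0,"ay":0.0,"az":0.0},
    {"tx":0.0,"ty":0.0,"tz":0.0,"ax":0.0,"ay":0.0,"az":0.0},
    {"tx":0.0,"ty":0.0,"tz":0.0,"ax":0.0,"ay":0.0,"az":0.0},
    {"tx":0.0,"ty":0.0,"tz":-0.01,"ax":0.0,"ay":0.0,"az":0.0},
    {"tx":0.0,"ty":0.0,"tz":-0.04,"ax":0.0,"ay":0.0,"az":0.0},
    {"tx":0.0,"ty":0.0,"tz":-0.1,"ax":0.0,"ay":0.0,"az":0.0},
    {"tx":0.0,"ty":0.0,"tz":-0.18,"ax":0.0,"ay":0.0,"az":0.0},
    {"tx":0.0,"ty":0.0,"tz":-0.26,"ax":0.0,"ay":0.0,"az":0.0},
    {"tx":0.0,"ty":0.0,"tz":-0.32,"ax":0.0,"ay":0.0,"az":0.0},
    {"tx":0.0,"ty":0.0,"tz":-0.36,"ax":0.0,"ay":0.0,"az":0.0},
    {"tx":0.0,"ty":0.0,"tz":-0.36,"ax":0.0,"ay":0.0,"az":0.0},
    {"tx":0.0,"ty":0.0,"tz":-0.36,"ax":0.0,"ay":0.0,"az":0.0}
  ],
  "hand": 0.75
}}

```text
time_s: 30.62
tool_pos: [0.6141, 0.2121, 0.204]
tcp_rot: [0.13, 0.992, -0.0, -0.001]
ft_force: [0.5, 0.5, 0.5]
gripper_width: 0.75
grasp_force: 0.0
```

```bash
python3 - <<'E'
from h import *
im=bot.read_camera("wrist");t=bot.read_camera("scene")
cv2.imwrite("pics/w8.png",np.hstack([im[60:360,130:400],cv2.resize(t[90:330,120:340],(480,524))[:300],][:1]+[cv2.resize(t[90:310,130:370],(327,300))]))
go()
E
```

```text
t 30.73 p [0.6141 0.212  0.2037] yaw 75.09 F [ 0.8 -0.1 -0.6] w 0.747 g 0.0 q [-0.65  0.41  0.29  1.69 -0.13  1.06  0.99]
```

View pics/w8.png

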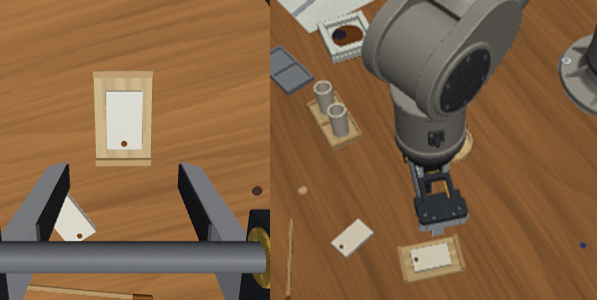

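The tile lies flat and lengthwise between the stops, both beakers stand in their bays, and the cup was already seen upright in its tray. The robot is touching nothing, so I'm handing in.

```bash
python3 -c "
from plant import bot
print(bot.sign_off())"
```

```text
the job is handed in; nothing more can be done
None
```

The job is handed in after about 31 s of the 104 s allowed: the cup is in the round tray, one beaker stands in each bay of the plywood tray, and the tile nearest the base lies lengthwise on the board. The palette and jar were not touched, and no verdict came back.

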